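Slide the deep-well plate home in the plate reader

ROBOT

A 6-joint arm with a two-finger parallel gripper is mounted at the origin on a cart in front of the work surface, level with it; the furniture and walls round the work are solid. World frame = base frame: x ahead of the robot, y to its left, z up, the work surface at z = 0. Lengths are in mm, angles in degrees, forces in N, time in s.
With the tool pointing down it reaches from about 300 to 850 mm from the base axis. Payload 4.2 kg.
Tool frame: the origin (TCP) lies at the very end of the fingers, on their centre line; the grasp point (between the pads) lies 19 mm behind it; z points along the fingers, y is the line along which they close (so a half turn about z gives the same grasp; the last joint's range is limited). The gripper opens to 91 mm and grips with 3 to 60 N. Pads are 32 mm wide; open, the fingers measure 118 mm over their backs; the gripper's body (76 mm by 178 mm) begins 60 mm behind the grasp point.
Start: joints at [63.656, 18.312, 89.639, -0, 72.044, -1.146], TCP at [244.816, 520.297, 213.976] pointing down, gripper open.
Joint ranges: [-177.97, 177.97], [-48.28, 115.42], [12.27, 149.76], [-77.06, 257.06], [2.81, 150.46], [-146.56, 146.56]. Speed limits (degrees/s): [147.25, 147.25, 180, 180, 180, 180].

INTERFACE

Orientations are given as [roll, pitch, yaw] about the fixed x, y, z axes, in that order (R = Rz(yaw) Ry(pitch) Rx(roll)).
In Python, from workcell import env gives the robot as it stands.
- The arm moves only by the shell command python3 -m pendant 'ROWS' [FORCE]. ROWS is a JSON object of lists of equal length, an entry for each row: "translation": the shift along the tool's x, y, z in mm, a list of three; "roll": the turn about the tool's z in rad; "hand": the closure in counts, from 0 (fully open) to 255 (shut). In form: {"translation": [[dx, dy, dz], ...], "roll": [roll, ...], "hand": [hand, ...]}. A call has exactly 8 rows; each row shifts and turns the commanded pose from where the row before left it, along the tool's axes as they then stand; what a row does not reach is not made up. A row lasts 1/12 s, in which the tool goes at most 41.7 mm and 7.16 degrees, less where a joint would pass 70% of its speed; a pose out of reach is approached as far as the arm can. A call with a gripper value outside its range is refused whole. The fingers move at their own pace and stop on an object; FORCE is the grip in N (left out, the last holds). Time passes only in rows, so rows that do not move let the fingers close, or fill a call up. It gives the time, the measured TCP pose, the force, the opening and the grip force at its end, in the units of the state.
- env.state(): the state, without advancing time (a new reading comes with each control period).
- env.grab_frame(name): name is "side" or "top"; returns a dict with "frame" (480x640x3 uint8, red, green, blue), "z_map" (480x640 float32, mm along the optical axis (not along the pixel's ray), 0 where there is no reading), "fx", "fy", "cx", "cy" (pixels), "dist" ([k1, k2, p1, p2, k3] as OpenCV has them; the pictures are not rectified), "pose" (4x4, takes a point from camera to world coordinates). Camera axes: x right, y down, z forward; pixel columns grow to the right and rows downward; lengths in mm; the calibration is good to about 2 mm. A picture is of the moment at which its call begins.
- env.job_done(): hands the job in; it is judged then, once.
Trained networks look in a picture, given as the dict that the camera call returned (one of the last four; its "shot" number tells which), for a name from the list of things; names that differ only in an ending like _2 or _b are one class to them, and where a whole thing is asked for, a point or a joint stands for the part that bears it (a point fixed in the world has none). Each returns a list of dicts, best first, with "score" (0 to 1); they miss things now and then, are a little off and sometimes report something else, mostly with a low value. They report only what shows in the picture. A call takes as long as a camera call. They do not tell look-alikes from the thing itself.
- env.recognise(picture, label): "rect" ([centre column, centre row, width, height] in pixels, round what is visible of it).
- env.regions_of(picture, label): "pixels" (480x640 bool, what is visible of it) and "rect" ([centre column, centre row, width, height] in pixels, round what is visible of it).
The state is a dict: "time_s": time; "qpos": joint angles; "qvel": joint speeds; "effort": joint torques, N m; "ee_pos": TCP position; "ee_rot": TCP orientation; "force": force on the tool from outside, world axes, zero at the start; "torque": the same for the moment, N m; "gripper_width": finger opening in mm; "gripper_force": force on a finger pad.
Only numpy, scipy, OpenCV 4.12 (cv2) and the standard library are available. Lean on these libraries where they do the work, as an engineer would, in place of code of your own. Each camera call takes 0.05 s, during which the arm holds its last target. There are 200 camera calls.

TASK

Push the grey deep-well plate along the bench, long way in, between the two lead-in rails and under the low canopy of the plate reader until it is fully home against the stop inside. Keep the plate flat on the bench all the way (do not lift or tip it), leave the other things where they are, and draw the gripper back.

Things in the scene. Friction and masses are not known exactly. Their poses are not given: they have to be found in the camera images.
- plate_center (a point): Centre, half-way up, of the deep-well plate: a loose grey open-topped block with 6 x 4 square wells, 128 mm long (its x axis) x 85.5 mm wide (y) x 30 mm high (z up), 0.15 to 0.28 kg, standing on the bench, so this point is 15 mm above the bench. Both ends are alike. It slides on the bench with ordinary friction and can be pushed on any side.
- reader: Plate reader, fixed: low grey front, white housing behind. Origin on the bench at the middle of the slot's mouth; x points straight into the slot (roughly to the robot's left), y across it, z up. The slot has the bench as its floor and is 93 mm wide, 38 high. The canopy over the mouth is 153 mm wide, its top 50 mm above the bench; the housing, 125 mm high, begins 75 mm behind the mouth.
- reader_stop (a point): Middle of the rigid stop's face inside the slot, 106 mm behind the mouth and 15 mm above the bench. With the plate home its centre is 64 mm before this point, and its last 22 mm still stand out of the mouth.
- reader_leadin (a point): On the bench, 70 mm before the mouth on the slot's centre line, between the free ends of the two straight lead-in rails (dark steel, 14 mm high, 5 mm thick, fixed). Clear width between the rails: about 148 mm here, narrowing to about 93 mm at the mouth.
- beaker: Bystander: the empty glass beaker (54 mm wide, 69 high), behind the work. Origin under its middle. To be left alone.
- carton: Bystander: the small plain white carton (40x40x70 mm, upright), left front of the bench. Origin under its middle. To be left alone.
- column: Bystander: the steel chromatography column (178 mm long, lying), behind the work. Origin under its middle. To be left alone.
Things that resemble listed ones, but are neither listed nor needed, are in the scene too. Of the things that look like the part that bears plate_center, the larger one is meant.

How it is judged:
By the outcome, as a careful person would: the job done as asked, in the order asked, and still so for the second after the job is handed in, with the robot touching nothing.
It also fails if it takes over 48 s, if anything falls off the work surface, if the arm or the gripper's body presses on something with over 40 N, if the wrist force passes 120 N, or if a joint passes its speed limit or range.

## Working session

There is one attempt and no reset: what is moved stays moved. The work goes in short steps, Python scripts to look and compute and a shell command to move; the robot and the scene stay as the last step left them, time stands still between calls to the robot, and variables do not carry over. Pictures are saved under pics/ and viewed, at most 10 in all, crops included, and the job is handed in when it is done.

```bash
mkdir -p pics; cat > h.py <<'E'
import numpy as np, cv2
from workcell import env
def pts(f, mask=None):
    z=f["z_map"]; m=(z>0) if mask is None else (mask&(z>0))
    v,u=np.nonzero(m)
    K=np.array([[f["fx"],0,f["cx"]],[0,f["fy"],f["cy"]],[0,0,1.]])
    n=cv2.undistortPoints(np.stack([u,v],1).astype(float)[:,None],K,np.array(f["dist"],float))[:,0]
    p=np.c_[n,np.ones(len(n))]*z[v,u][:,None]
    T=np.array(f["pose"]); return p@T[:3,:3].T+T[:3,3],u,v
def save(f,n): cv2.imwrite("pics/"+n,f["frame"][:,:,::-1])
E
python3 - <<'E'
from h import *
s=env.state();print(s["time_s"],s["ee_pos"],s["ee_rot"],s["gripper_width"])
for c in("top","side"):
    f=env.grab_frame(c);save(f,c+"1.png")
    for l in("plate_center","reader","beaker","carton","column"):
        for r in env.regions_of(f,l):
            p,u,v=pts(f,r["pixels"])
            print(c,l,round(r["score"],2),np.round(r["rect"]),np.round(np.median(p,0)) if len(p) else 0,np.round(np.percentile(p,[2,98],axis=0)).tolist() if len(p) else 0)
E
```

```text
0.0 [244.58814998 519.83118209 213.11674214] [-1.79899884e+02 -1.46894314e-03  1.54801199e+02] 91.20765152663392
top plate_center 0.86 [340. 244.  51.  35.] [ 511. -220.   19.] [[471.0, -281.0, 6.0], [552.0, -160.0, 34.0]]
top plate_center 0.79 [497. 269.  39.  34.] [ 433. -630.   15.] [[389.0, -670.0, 1.0], [476.0, -590.0, 25.0]]
top reader 0.63 [198. 239. 139.  73.] [514. 162. 122.] [[442.0, 29.0, 9.0], [597.0, 281.0, 129.0]]
top beaker 0.61 [224. 169.  21.  26.] [723.  72.  32.] [[694.0, 46.0, 9.0], [743.0, 94.0, 71.0]]
top carton 0.85 [169. 322.  25.  21.] [314. 211.  68.] [[295.0, 198.0, 8.0], [335.0, 238.0, 75.0]]
top column 0.75 [143. 187.  66.  13.] [687. 302.  10.] [[678.0, 223.0, 1.0], [697.0, 391.0, 16.0]]
side plate_center 0.84 [480. 272.  32.  26.] [ 425. -632.   18.] [[380.0, -671.0, 5.0], [468.0, -592.0, 28.0]]
side plate_center 0.57 [345. 255.  42.  28.] [ 504. -222.   23.] [[465.0, -284.0, 0.0], [549.0, -162.0, 34.0]]
side plate_center 0.39 [226. 243. 113.  69.] [481. 164. 102.] [[436.0, 18.0, 6.0], [590.0, 277.0, 130.0]]
side reader 0.74 [226. 243. 113.  68.] [481. 165. 102.] [[436.0, 22.0, 6.0], [590.0, 278.0, 130.0]]
side beaker 0.61 [250. 200.  12.  22.] [703.  69.  43.] [[687.0, 46.0, 10.0], [743.0, 90.0, 70.0]]
side carton 0.76 [192. 309.  21.  26.] [295. 215.  65.] [[287.0, 196.0, 5.0], [329.0, 236.0, 76.0]]
side column 0.16 [252. 199.  11.  25.] [701.  69.  42.] [[687.0, 46.0, 8.0], [743.0, 90.0, 70.0]]
```

View pics/top1.png

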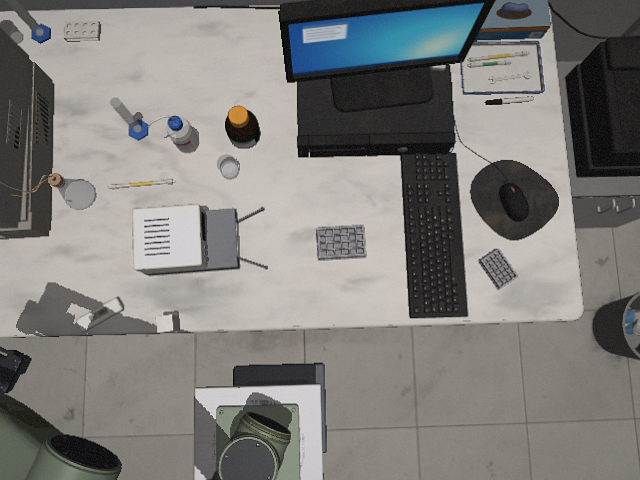

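View pics/side1.png

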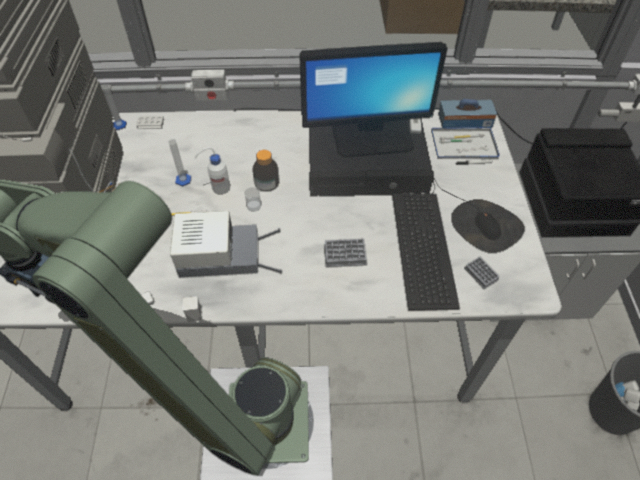

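Two plate-like things show in the top view: the one at (340,244) is about 128x85 mm and the one at (497,269), near the mouse, is smaller. The larger one at (340,244) fits. The reader is at (185,240) with its mouth facing right, and the rails run to (264,209) and (267,267).

```bash
cat >> h.py <<'E'
def rect(p):
    (c,s,a)=cv2.minAreaRect(p[:,:2].astype(np.float32)); 
    if s[0]<s[1]: s=s[::-1]; a+=90
    a=(a+90)%180-90   # long-axis angle
    return np.round(c,1),np.round(s,1),round(a,2)
def clip(p,q=1.0):
    return p
def plate(f):
    P,u,v=pts(f)
    m=(P[:,0]>380)&(P[:,0]<640)&(P[:,1]>-340)&(P[:,1]<200)
    out=[]
    for r in env.regions_of(f,"plate_center"):
        if r["score"]<.3: continue
        p,_,_=pts(f,r["pixels"]); t=p[(p[:,2]>24)&(p[:,2]<37)]
        if len(t)>40: out.append((r["score"],rect(t),len(t),np.median(t[:,2])))
    return out
E
python3 - <<'E'
from h import *
for c in("top","side"):
    f=env.grab_frame(c)
    for o in plate(f): print(c,o)
    P,u,v=pts(f); b=(P[:,0]>420)&(P[:,0]<620)&(P[:,1]>-100)&(P[:,1]<300)
    for n,lo,hi,y0 in(("canopy",44,56,-100),("house",117,133,-100),("rails",9,19,-100)):
        m=b&(P[:,2]>lo)&(P[:,2]<hi)
        if n=="rails": m&=P[:,1]<35
        p=P[m]; print(c,n,m.sum(),rect(p),np.median(p[:,2]))
        if n=="rails":
            for s in(0,1):
                q=p[(p[:,0]>515)==s]; print(len(q), np.round(cv2.fitLine(q[:,:2].astype(np.float32),cv2.DIST_L1,0,.01,.01).ravel(),3),rect(q))
    big=cv2.resize(f["frame"][190:300,120:390],None,fx=2.9,fy=2.9,interpolation=cv2.INTER_CUBIC)
    cv2.imwrite(f"pics/{c}_crop.png",big[:,:,::-1])
E
```

```text
top (0.97, (array([ 512.8, -221.9]), array([123.1,  82.3]), -87.58), 644, np.float64(28.982271692311315))
top (0.66, (array([ 433. , -629.8]), array([84.6, 56.5]), 29.93), 44, np.float64(24.989973154766858))
top canopy 1770 (array([521.8, 157. ]), array([223.1, 154. ]), -87.02) 49.39881459526873
top house 4197 (array([519.4, 205. ]), array([166.2, 154.5]), -86.7) 124.66871566906661
top rails 103 (array([524.8, -12.5]), array([177.8, 101. ]), 3.97) 12.704826696793589
50 [3.17000e-01 9.48000e-01 4.69265e+02 2.12840e+01] (array([463.6, -18.6]), array([108.3,  27. ]), 78.6)
53 [ 4.20000e-01 -9.08000e-01  5.93333e+02  1.47180e+01] (array([549.6,  -5.9]), array([103.9,  82.3]), 29.2)
side (0.82, (array([ 425.1, -633.8]), array([80.5, 57.3]), 30.85), 60, np.float64(25.593552269228553))
side (0.56, (array([ 507.4, -223.8]), array([122.4,  88.1]), -88.28), 539, np.float64(29.294323432352712))
side canopy 1185 (array([515.6, 162.7]), array([241., 159.]), -86.06) 49.71803201001421
side house 2382 (array([514.7, 202.2]), array([165.9, 160.7]), -87.03) 125.04540490860313
side rails 97 (array([528.9,  -7.9]), array([167.4,  98.8]), -8.93) 12.904043340331327
50 [3.67000e-01 9.30000e-01 4.64097e+02 1.67260e+01] (array([458.1,   1.7]), array([69.3,  9. ]), 66.96)
47 [ 4.19000e-01 -9.08000e-01  5.95312e+02 -5.29200e+00] (array([572.9, -14.8]), array([98.8, 78.3]), 81.07)
```

View pics/top_crop.png

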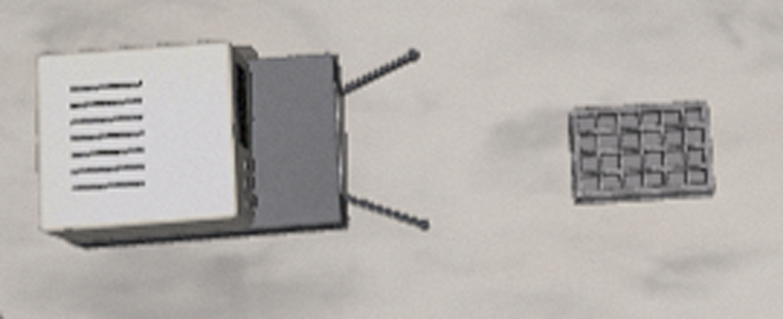

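The crop confirms the target: the larger plate sits at crop (640,150), roughly in line with the slot mouth at crop (343,140), and its long side points into the slot. Next I refine the axis and the lateral offset.

```bash
cat >> h.py <<'E'
TH=np.radians(93.1)
D=np.array([np.cos(TH),np.sin(TH)]); N=np.array([-D[1],D[0]])
E
python3 - <<'E'
from h import *
for c in("top","side"):
    f=env.grab_frame(c); P,u,v=pts(f)
    b=(P[:,0]>420)&(P[:,0]<620)&(P[:,1]>20)&(P[:,1]<300)
    can=P[b&(abs(P[:,2]-50)<5)&(P[:,1]<105)]; ho=P[b&(abs(P[:,2]-125)<5)]
    pl=P[(P[:,0]>440)&(P[:,0]<590)&(P[:,1]>-320)&(P[:,1]<-130)&(P[:,2]>24)&(P[:,2]<37)]
    for n,p in(("can",can),("house",ho),("plate",pl)):
        s,t=p[:,:2]@D,p[:,:2]@N
        print(c,n,len(p),rect(p),"s",np.round(np.percentile(s,[.3,99.7]),1),"t",np.round(np.percentile(t,[.5,99.5]),1),"tc",round(np.percentile(t,[.5,99.5]).mean(),1), np.round((s.mean(),t.mean()),1))
    k=P[(P[:,1]<-330)&(P[:,1]>-500)&(P[:,0]>430)&(P[:,0]<600)&(P[:,2]>8)]
    print("keyboard",np.round(np.percentile(k,[1,99],axis=0)).tolist())
    r=P[(P[:,1]>-60)&(P[:,1]<28)&(abs(P[:,2]-13)<5)&(P[:,0]>420)&(P[:,0]<620)]
    for sg in(-1,1):
        tc=520
        q=r[(r[:,0]-tc)*sg>0][:,:2]; s,t=q@D,q@N
        print("rail",sg,len(q),"s",np.round(np.percentile(s,[3,97])),"t at ends",np.round([np.median(t[s<np.percentile(s,25)]),np.median(t[s>np.percentile(s,75)])],1))
E
```

```text
top can 1225 (array([526.1,  75.3]), array([154.1,  60.7]), 0.76) s [17.1 78.2] t [-604.9 -453.2] tc -529.0 [  47.3 -526.6]
top house 3872 (array([519.1, 204.8]), array([165.9, 153. ]), -86.82) s [ 94.4 258.4] t [-604.4 -454.7] tc -529.5 [ 176.2 -528.7]
top plate 652 (array([ 513.2, -221.8]), array([122.7,  82.1]), -87.64) s [-310.8 -188.1] t [-541.2 -459.4] tc -500.3 [-249.  -500.4]
keyboard [[432.0, -499.0, 9.0], [598.0, -393.0, 28.0]]
rail -1 47 s [-50.   1.] t at ends [-452.3 -470.6]
rail 1 49 s [-52.  -6.] t at ends [-606.1 -590.4]
side can 761 (array([520.6,  73.3]), array([158.5,  63.6]), 0.08) s [15.2 78.7] t [-600.8 -446.4] tc -523.6 [  46.1 -518. ]
side house 2176 (array([513.5, 202.5]), array([163.9, 158.7]), -86.56) s [ 93.1 255.4] t [-599.9 -447.4] tc -523.6 [ 173.7 -520.7]
side plate 524 (array([ 508. , -224.5]), array([123.4,  88.9]), -88.04) s [-312.5 -189.5] t [-538.3 -451.7] tc -495.0 [-251.4 -494. ]
keyboard [[432.0, -498.0, 10.0], [598.0, -395.0, 29.0]]
rail -1 49 s [-61.  -2.] t at ends [-446.4 -465.9]
rail 1 50 s [-75.  -4.] t at ends [-599.6 -583.5]
```

```bash
python3 -m pendant '{"translation":[[0,0,-2],[18,-36,0],[18,-36,0],[18,-36,0],[18,-36,0],[18,-36,0],[18,-36,0],[18,-36,0]],"roll":[0,0,0,0,0,0,0,0],"hand":[115,115,115,115,115,115,115,115]}'
```

```text
time_s: 1.57
ee_pos: [22.4, 344.5, 216.1]
ee_rot: [180.0, -0.0, 154.7]
force: [-1.7, -0.1, -0.0]
gripper_width: 49.8
gripper_force: 0.0
```

My first move used the wrong tool-axis signs, so the arm went toward the base. It was high and clear of everything, so no harm was done. I turn the tool first and then travel out.

```bash
python3 -m pendant '{"translation":[[0,0,0],[0,0,0],[0,0,0],[0,0,0],[0,0,0],[0,0,0],[0,0,0],[0,0,0]],"roll":[0.12,0.12,0.12,0.12,0.12,0.12,0.12,0.12],"hand":[115,115,115,115,115,115,115,115]}'
python3 -m pendant '{"translation":[[0,0,0],[0,0,0],[0,0,0],[0,0,0],[0,0,0],[0,0,0],[0,0,0],[0,0,0]],"roll":[0.115,0,0,0,0,0,0,0],"hand":[115,115,115,115,115,115,115,115]}'
```

```text
time_s: 2.23
ee_pos: [23.5, 346.0, 216.3]
ee_rot: [180.0, -0.0, 99.5]
force: [-1.0, 0.2, 0.5]
gripper_width: 50.3
gripper_force: 0.0
time_s: 2.9
ee_pos: [23.5, 345.9, 216.0]
ee_rot: [180.0, -0.0, 93.2]
force: [0.5, 0.3, -0.2]
gripper_width: 49.9
gripper_force: 0.0
```

```bash
python3 -m pendant '{"translation":[[0,38,0],[0,38,0],[0,38,0],[0,38,0],[0,38,0],[0,38,0],[-10,38,0],[-10,38,0]],"roll":[0,0,0,0,0,0,0,0],"hand":[115,115,115,115,115,115,115,115]}'
python3 -m pendant '{"translation":[[-38,8,0],[-38,8,0],[-38,8,0],[-38,8,0],[-38,8,0],[-38,8,0],[-38,8,0],[-38,0,0]],"roll":[0,0,0,0,0,0,0,0],"hand":[115,115,115,115,115,115,115,115]}'
```

```text
time_s: 3.57
ee_pos: [330.2, 342.6, 215.8]
ee_rot: [-180.0, -0.0, 93.2]
force: [0.1, 1.2, 0.3]
gripper_width: 50.2
gripper_force: 0.0
time_s: 4.23
ee_pos: [402.3, 40.7, 216.1]
ee_rot: [179.9, -0.0, 93.2]
force: [1.0, 0.4, -0.2]
gripper_width: 50.4
gripper_force: 0.0
```

```bash
python3 -m pendant '{"translation":[[-37,-1,0],[-37,-1,0],[-37,-1,0],[-37,-1,0],[-37,-1,0],[-37,-1,0],[-37,-1,0],[-4,-1,0]],"roll":[0,0,0,0,0,0,0,0],"hand":[115,115,115,115,115,115,115,115]}'
python3 -m pendant '{"translation":[[0,0,35],[0,0,35],[0,0,35],[0,0,35],[0,0,20],[0,0,0],[0,0,0],[0,0,0]],"roll":[0,0,0,0,0,0,0,0],"hand":[115,115,115,115,115,115,115,115]}'
python3 - <<'E'
from h import *
f=env.grab_frame("side");save(f,"s2.png");f=env.grab_frame("top")
cv2.imwrite("pics/c2.png",cv2.resize(f["frame"][190:310,240:440],None,fx=4,fy=4)[:,:,::-1])
E
```

```text
time_s: 4.9
ee_pos: [408.3, -225.7, 215.9]
ee_rot: [180.0, 0.2, 93.0]
force: [1.0, -0.7, 0.8]
gripper_width: 49.9
gripper_force: 0.0
time_s: 5.57
ee_pos: [409.0, -220.8, 57.2]
ee_rot: [179.9, 0.1, 93.2]
force: [-0.6, -0.9, 1.0]
gripper_width: 49.9
gripper_force: 0.0
```

View pics/c2.png

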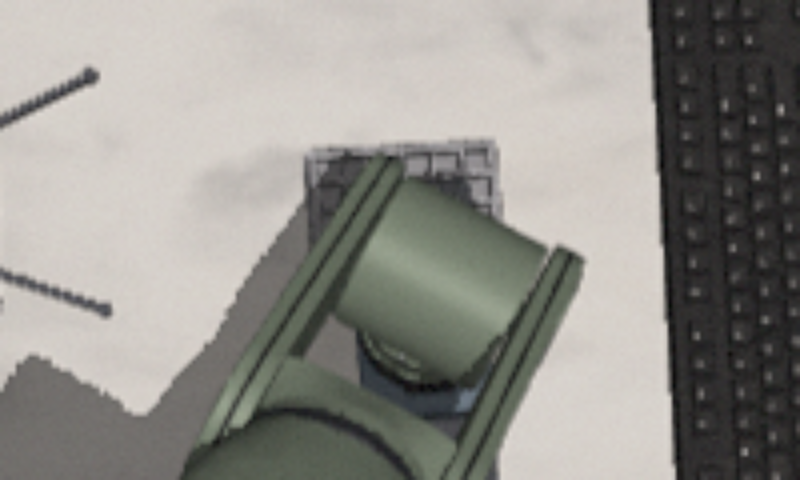

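```bash
python3 -m pendant '{"translation":[[0,0,20],[0,0,18],[0,0,11],[0,0,0],[0,5,0],[0,5,0],[0,3,0],[0,3,0]],"roll":[0,0,0,0,0,0,0,0],"hand":[115,115,115,115,115,115,115,115]}'
python3 -m pendant '{"translation":[[0,4,0],[0,4,0],[0,4,0],[0,4,0],[0,4,0],[0,3,0],[0,2,0],[0,1,0]],"roll":[0,0,0,0,0,0,0,0],"hand":[115,115,115,115,115,115,115,115]}'
python3 - <<'E'
from h import *
for c in("top","side"):
    f=env.grab_frame(c)
    for r in env.regions_of(f,"plate_center"):
        p,_,_=pts(f,r["pixels"]); t=p[(p[:,2]>24)&(p[:,2]<37)]
        if len(t): print(c,r["score"],len(t),rect(t),np.round(np.percentile(t,[1,99],axis=0),1).tolist())
E
```

```text
time_s: 6.33
ee_pos: [425.2, -220.0, 8.0]
ee_rot: [179.9, 0.1, 93.2]
force: [0.8, -0.1, 0.8]
gripper_width: 49.7
gripper_force: 0.0
time_s: 7.0
ee_pos: [449.9, -218.0, 6.9]
ee_rot: [-180.0, -0.0, 93.2]
force: [-2.9, -0.4, 2.7]
gripper_width: 50.1
gripper_force: 1.8
top 0.63 114 (array([ 557.6, -218.9]), array([122.5,  28.7]), -88.66) [[544.4, -280.4, 24.4], [572.5, -157.9, 35.2]]
side 0.84 56 (array([ 425.8, -632.4]), array([82.8, 58.8]), 31.3) [[383.7, -666.6, 24.0], [468.3, -591.1, 29.2]]
side 0.58 177 (array([ 524.8, -222.6]), array([122.8,  87.4]), -87.01) [[481.2, -283.8, 24.2], [563.9, -160.4, 35.8]]
```

```bash
python3 -m pendant '{"translation":[[0,3,0],[0,3,0],[0,3,0],[0,2,0],[0,0,0],[0,-5,0],[0,-20,0],[0,-30,0]],"roll":[0,0,0,0,0,0,0,0],"hand":[115,115,115,115,115,115,115,115]}'
python3 -m pendant '{"translation":[[0,0,-35],[0,0,-35],[-38,0,-5],[-38,0,0],[-38,0,0],[-10,0,0],[0,0,0],[0,0,0]],"roll":[0,0,0,0,0,0,0,0],"hand":[115,115,115,115,115,115,115,115]}'
cat >> h.py <<'E'
def meas():
  for c in("top","side"):
    f=env.grab_frame(c); P,u,v=pts(f)
    b=(P[:,0]>420)&(P[:,0]<620)&(P[:,1]>20)&(P[:,1]<300)
    can=P[b&(abs(P[:,2]-50)<5)&(P[:,1]<105)]
    L=[("can",can)]
    for r in env.regions_of(f,"plate_center"):
        p,_,_=pts(f,r["pixels"]); t=p[(p[:,2]>24)&(p[:,2]<37)&(p[:,1]>-400)&(p[:,1]<60)]
        if len(t)>80: L.append(("plate",t))
    for n,p in L:
        s,t=p[:,:2]@D,p[:,:2]@N; T=np.percentile(t,[.5,99.5])
        print(c,n,len(p),rect(p),"s",np.round(np.percentile(s,[.3,99.7]),1),"t",np.round(T,1),"tc",round(T.mean(),1))
  return
E
python3 -c "
from h import *
meas()"
```

```text
time_s: 7.87
ee_pos: [408.0, -221.4, 7.2]
ee_rot: [179.8, 0.1, 93.3]
force: [-0.4, -1.0, -0.8]
gripper_width: 50.1
gripper_force: 0.0
time_s: 8.53
ee_pos: [412.1, -343.8, 81.5]
ee_rot: [-180.0, -0.1, 93.1]
force: [0.3, -0.4, 0.4]
gripper_width: 50.0
gripper_force: 0.0
top can 1215 (array([525.9,  74.9]), array([153.9,  60.4]), 0.23) s [17.4 78.4] t [-604.9 -453.7] tc -529.3
top plate 636 (array([ 542.2, -219.7]), array([123.2,  82.1]), -86.9) s [-310.  -187.4] t [-570.2 -488.7] tc -529.5Traceback (most recent call last):
  File "<string>", line 3, in <module>
    meas()
    ~~~~^^
  File "h.py", line 39, in meas
    s,t=p[:,:2]@D,p[:,:2]@N; T=np.percentile(t,[.5,99.5])
                               ~~~~~~~~~~~~~^^^^^^^^^^^^^
    return _quantile_unchecked(
        a, q, axis, out, overwrite_input, method, keepdims, weights)
    return _ureduce(a,
                    func=_quantile_ureduce_func,
    ...<5 lines>...
                    overwrite_input=overwrite_input,
                    method=method)
    r = func(a, **kwargs)
    result = _quantile(arr,
                       quantiles=q,
    ...<2 lines>...
                       out=out,
                       weights=wgt)
    slices_having_nans = np.isnan(arr[-1, ...])
                                  ~~~^^^^^^^^^
IndexError: index -1 is out of bounds for axis 0 with size 0
```

```bash
python3 -m pendant '{"translation":[[0,33,0],[0,33,0],[0,33,0],[0,33,0],[0,0,30],[0,0,30],[0,0,13],[0,0,0]],"roll":[0,0,0,0,0,0,0,0],"hand":[115,115,115,115,115,115,115,115]}'
python3 -m pendant '{"translation":[[8,0,0],[8,0,0],[5,0,0],[3,0,0],[5,0,0],[8,0,0],[10,0,0],[10,0,0]],"roll":[0,0,0,0,0,0,0,0],"hand":[115,115,115,115,115,115,115,115]}'
```

```text
time_s: 9.4
ee_pos: [542.3, -333.9, 5.1]
ee_rot: [-179.6, -0.3, 93.3]
force: [-0.4, 0.7, -0.8]
gripper_width: 50.1
gripper_force: 0.0
time_s: 10.07
ee_pos: [542.0, -280.1, 9.7]
ee_rot: [179.9, 0.1, 93.2]
force: [-0.4, -2.5, 2.4]
gripper_width: 50.0
gripper_force: 1.4
```

```bash
python3 -m pendant '{"translation":[[15,0,0],[15,0,0],[15,0,0],[15,0,0],[15,0,0],[15,0,0],[15,0,0],[7,0,0]],"roll":[0,0,0,0,0,0,0,0],"hand":[115,115,115,115,115,115,115,115]}'
sed -i 's/if len(t)>80/if len(t)>30/; s/L=\[("can",can)\]/L=[("can",can)] if len(can) else []/' h.py
python3 -c "
from h import *
meas()
f=env.grab_frame('top');g=env.grab_frame('side')
a=[cv2.resize(x['frame'][190:300,160:360],None,fx=3.9,fy=2.7*1.0) for x in(f,g)]
cv2.imwrite('pics/c3.png',np.vstack(a)[:,:,::-1])"
```

```text
time_s: 10.73
ee_pos: [534.4, -165.7, 8.7]
ee_rot: [-179.9, -0.1, 93.3]
force: [-0.5, -2.7, 1.0]
gripper_width: 49.7
gripper_force: 1.0
top can 1210 (array([525.5,  74.8]), array([152.6,  60.4]), 0.27) s [17.4 78.5] t [-604.5 -453.7] tc -529.1
top plate 101 (array([542.3, -35.8]), array([60.1, 29.5]), 3.48) s [-79.6 -50.3] t [-569.2 -509.7] tc -539.5
side can 81 (array([508.2,  45.7]), array([126.5,  10. ]), -1.92) s [15. 28.] t [-571.5 -447.6] tc -509.6
side plate 467 (array([527.4, -81.4]), array([114.4,  86. ]), -87.43) s [-163.4  -52.7] t [-564.6 -479.9] tc -522.3
```

View pics/c3.png

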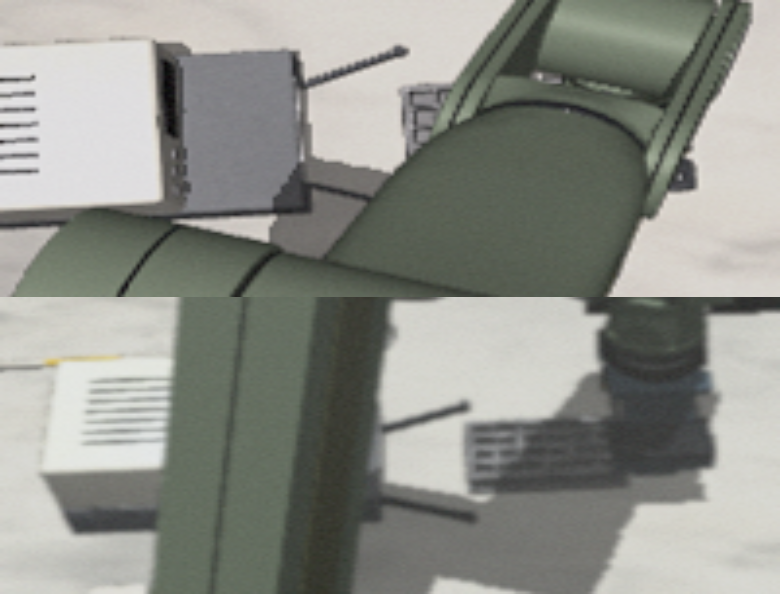

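The plate has its front at the rail ends, centred within about 1 mm and aligned with the slot. I carry on pushing.

```bash
python3 -m pendant '{"translation":[[10,0,0],[10,0,0],[10,0,0],[10,0,0],[10,0,0],[10,0,0],[10,0,0],[10,0,0]],"roll":[0,0,0,0,0,0,0,0],"hand":[115,115,115,115,115,115,115,115]}'
python3 -m pendant '{"translation":[[8,0,0],[8,0,0],[8,0,0],[8,0,0],[8,0,0],[8,0,0],[8,0,0],[8,0,0]],"roll":[0,0,0,0,0,0,0,0],"hand":[115,115,115,115,115,115,115,115]}'
```

```text
time_s: 11.7
ee_pos: [530.5, -87.1, 8.9]
ee_rot: [-180.0, -0.0, 93.2]
force: [-0.0, -0.9, 0.1]
gripper_width: 50.0
gripper_force: 0.5
time_s: 12.37
ee_pos: [527.0, -23.7, 8.9]
ee_rot: [180.0, -0.0, 93.2]
force: [0.9, -1.0, -1.6]
gripper_width: 50.1
gripper_force: 0.6
```

```bash
python3 -m pendant '{"translation":[[4,0,0],[4,0,0],[4,0,0],[3,0,0],[3,0,0],[3,0,0],[2,0,0],[0,0,0]],"roll":[0,0,0,0,0,0,0,0],"hand":[115,115,115,115,115,115,115,115]}'
python3 -m pendant '{"translation":[[1,0,0],[1,0,0],[1,0,0],[1,0,0],[0,0,0],[0,0,0],[0,0,0],[0,0,0]],"roll":[0,0,0,0,0,0,0,0],"hand":[115,115,115,115,115,115,115,115]}'
```

```text
time_s: 13.03
ee_pos: [525.8, -1.1, 9.0]
ee_rot: [180.0, -0.0, 93.2]
force: [1.1, 0.1, 0.4]
gripper_width: 49.9
gripper_force: 0.0
time_s: 13.7
ee_pos: [525.6, 2.6, 8.9]
ee_rot: [180.0, -0.0, 93.2]
force: [0.3, 0.8, -0.1]
gripper_width: 50.2
gripper_force: 0.2
```

```bash
python3 -m pendant '{"translation":[[1,0,0],[1,0,0],[1,0,0],[0,0,0],[0,0,0],[0,0,0],[0,0,0],[0,0,0]],"roll":[0,0,0,0,0,0,0,0],"hand":[115,115,115,115,115,115,115,115]}'
python3 -m pendant '{"translation":[[1,0,0],[1,0,0],[0,0,0],[0,0,0],[0,0,0],[0,0,0],[0,0,0],[0,0,0]],"roll":[0,0,0,0,0,0,0,0],"hand":[115,115,115,115,115,115,115,115]}'
```

```text
time_s: 14.37
ee_pos: [525.4, 5.6, 9.0]
ee_rot: [180.0, -0.0, 93.2]
force: [1.2, -0.4, -0.5]
gripper_width: 49.6
gripper_force: 0.1
time_s: 15.03
ee_pos: [525.2, 7.0, 9.0]
ee_rot: [-180.0, 0.0, 93.2]
force: [0.7, -4.6, 1.1]
gripper_width: 50.2
gripper_force: 2.6
```

```bash
python3 -m pendant '{"translation":[[1,0,0],[1,0,0],[0,0,0],[0,0,0],[0,0,0],[0,0,0],[0,0,0],[0,0,0]],"roll":[0,0,0,0,0,0,0,0],"hand":[115,115,115,115,115,115,115,115]}'
```

```text
time_s: 15.7
ee_pos: [525.2, 7.1, 9.0]
ee_rot: [-180.0, 0.2, 93.3]
force: [-0.4, -13.1, 0.9]
gripper_width: 50.1
gripper_force: 6.6
```

The push force has risen to 13 N with no further travel, and the TCP is at the predicted home position. I draw back and check.

```bash
python3 -m pendant '{"translation":[[-5,0,0],[-15,0,0],[-30,0,0],[-30,0,0],[-30,0,0],[0,0,-35],[0,0,-35],[0,0,-35]],"roll":[0,0,0,0,0,0,0,0],"hand":[115,115,115,115,115,115,115,115]}'
python3 -m pendant '{"translation":[[-35,0,-20],[-35,0,-20],[-35,0,0],[-35,0,0],[-35,0,0],[-35,0,0],[0,0,0],[0,0,0]],"roll":[0,0,0,0,0,0,0,0],"hand":[115,115,115,115,115,115,115,115]}'
python3 -c "
from h import *
f=env.grab_frame('top');P,u,v=pts(f)
q=P[(P[:,0]>470)&(P[:,0]<570)&(P[:,1]>-60)&(P[:,1]<18)&(abs(P[:,2]-30)<6)]
print(len(q),rect(q),'s',np.percentile(q[:,:2]@D,[1,50]),'t',np.percentile(q[:,:2]@N,[1,99]), 'mouth ~17')
for l in('beaker','carton','column'):
    for r in env.regions_of(f,l)[:1]: print(l,np.round(np.median(pts(f,r['pixels'])[0],0)))
cv2.imwrite('pics/c4.png',cv2.resize(f['frame'][150:340,110:370],None,fx=3,fy=3)[:,:,::-1])"
```

```text
time_s: 16.37
ee_pos: [530.7, -100.2, 114.5]
ee_rot: [-179.9, -0.1, 93.1]
force: [1.9, -0.2, 0.2]
gripper_width: 49.9
gripper_force: 0.0
time_s: 17.03
ee_pos: [542.9, -310.9, 153.2]
ee_rot: [-180.0, -0.1, 93.0]
force: [0.5, 1.1, -0.1]
gripper_width: 49.6
gripper_force: 0.0Traceback (most recent call last):
  File "<string>", line 5, in <module>
    print(len(q),rect(q),'s',np.percentile(q[:,:2]@D,[1,50]),'t',np.percentile(q[:,:2]@N,[1,99]), 'mouth ~17')
                             ~~~~~~~~~~~~~^^^^^^^^^^^^^^^^^^
    return _quantile_unchecked(
        a, q, axis, out, overwrite_input, method, keepdims, weights)
    return _ureduce(a,
                    func=_quantile_ureduce_func,
    ...<5 lines>...
                    overwrite_input=overwrite_input,
                    method=method)
    r = func(a, **kwargs)
    result = _quantile(arr,
                       quantiles=q,
    ...<2 lines>...
                       out=out,
                       weights=wgt)
    slices_having_nans = np.isnan(arr[-1, ...])
                                  ~~~^^^^^^^^^
IndexError: index -1 is out of bounds for axis 0 with size 0
```

```bash
python3 -c "
from h import *
for c in ('top','side'):
  f=env.grab_frame(c);P,u,v=pts(f)
  q=P[(P[:,0]>470)&(P[:,0]<585)&(P[:,1]>-60)&(P[:,1]<60)&(abs(P[:,2]-30)<6)]
  if len(q): print(c,len(q),rect(q),'s',np.percentile(q[:,:2]@D,[1,50]),'t',np.percentile(q[:,:2]@N,[1,99]), 'mouth ~17',np.median(q[:,2]))
  for l in('beaker','carton','column'):
    for r in env.regions_of(f,l)[:1]: print(l,np.round(np.median(pts(f,r['pixels'])[0],0)))
  if c=='top': cv2.imwrite('pics/c4.png',cv2.resize(f['frame'][150:340,110:370],None,fx=3,fy=3)[:,:,::-1])"
```

```text
top 117 (array([528.6,  37.5]), array([113.3,  20.3]), 2.4) s [-1.00765943  4.03714724] t [-568.25129157 -477.80967646] mouth ~17 29.10149210911527
beaker [723.  72.  29.]
carton [314. 214.  68.]
column [688. 276.  10.]
carton [294. 213.  61.]
```

View pics/c4.png

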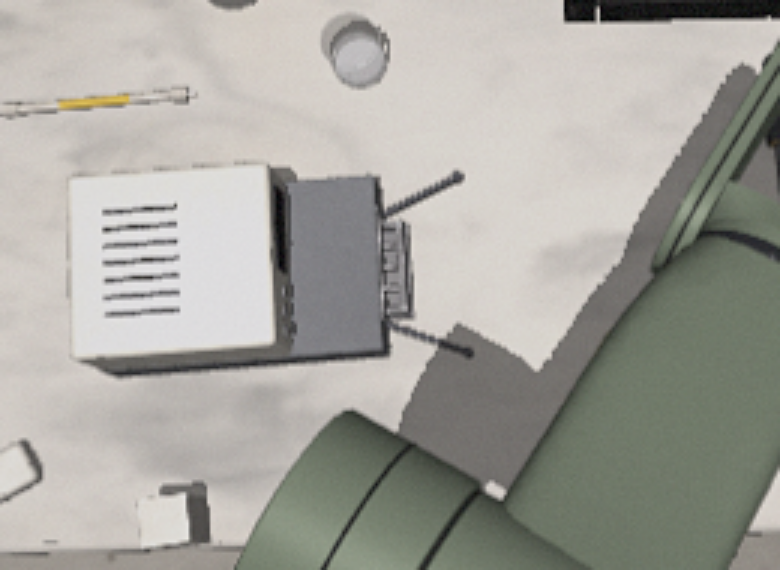

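The picture shows the plate square in the mouth at crop (397,268), with about 21 mm standing out against the 22 expected. The carton and beaker are unmoved and the gripper is clear.

```bash
python3 -c "
from workcell import env
print(env.job_done())"
```

```text
the job is handed in; nothing more can be done
None
```

The plate was pushed flat along the bench and is home against the reader's stop (13 N with no further travel, about 21 mm standing out of the mouth), the gripper is drawn back, and the job was handed in at about 17 s, with no verdict returned.

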